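# Test the lid seal of the wide jar

### The job

Switch the lid tester to test: press its sprung selector knob down, turn it clockwise to the stop while it is down, and let it spring up again. Then take the probe out of its dock and hold it upright on the raised button in the middle of the lid of the lowest, widest jar, lightly, with the sprung tip pushed about half-way in. The program finishes while still holding the probe there; leave the jar standing where it is and do not disturb the other goods on the counter.

Things in the scene. Friction and masses are not known exactly. Their poses are not given: they have to be found in the camera images.
- tester: Lid tester: a fixed grey console on the counter, 150 x 250 x 35 mm (x, y, z). Origin: centre of its underside. The selector knob stands on its top at (0, -70) mm, the probe's dock at (0, +75) mm in its frame. Its place and yaw (within 20 degrees) differ from start to start.
- selector_grip (a point): On the axis of the selector knob, 65 mm above the counter when the knob is up; moves with it. Knob: a bar 46 mm long (point x), 13 mm thick (y), its top 10 mm above this point, its foot 13 mm below, on a round skirt 50 mm in diameter. A white line on the bar's top marks its +x end. z up.
- selector_press (a joint): How far the selector knob is pressed down, m: 0 up, 0.007 fully down. A spring pushes it back up (about 3.5 N at first, 8 N fully down).
- selector (a joint): Knob's turn, clockwise seen from above, rad: 0 to 0.1 is standby, 1.15 (end stop) is test. Locked against turning beyond about 0.2 until pressed 5 mm down; it must stay pressed all the way to the stop (let up part-way, it stays caught down). Little friction; it stays where it is turned.
- dock_rim (a point): Centre of the top rim of the probe's dock, a fixed upright black tube on the tester: 44 mm outer, 32 mm inner diameter, open at the top, its rim 105 mm above the counter, 70 mm deep. Fixed to the tester, z up.
- probe: Hand probe, upright in the dock at the start, 0.17 kg. Origin on its axis at the underside of its collar, which rests on the dock's rim; z up the handle. Collar 39 mm wide, 8 mm high. Handle: 24 x 24 mm square (sides along x, y), 8 to 70 mm above the origin: grip about 45 mm up. Below: nose 27 mm wide, 45 mm long, then the sprung tip, 14 mm. Lift at least 65 mm to clear the dock.
- probe_tip (a point): End face of the probe's sprung tip, a steel pin 10 mm in diameter, on the probe's axis, 59 mm below the probe's origin when it is out. Moves with the pin.
- plunger (a joint): How far the sprung tip is pushed into the probe, m: 0 out, 0.012 fully in. The spring takes 1.2 N at first, 3.6 N half-way, 6 N fully in; beyond that the probe is rigid.
- jar_wide: The jar to test: the lowest and widest of three loose, closed jars standing in a row, 88 mm diameter, 95 mm high with its button, about 0.55 kg. Origin: centre of its underside; z up. Steel lid 86 mm in diameter. The jars swap places from start to start.
- spot (a point): Centre of the top of the raised round button (24 mm diameter, 2 mm proud, a thin dark ring round its foot) in the middle of the wide jar's lid, 95 mm above the jar's underside.
- jar_mid: Bystander: taller, narrower jar of the same kind, 64 mm diameter, 122 mm high, with a lid button of its own. Loose; origin: centre of its underside.
- jar_slim: Bystander: tallest and slimmest jar, 60 mm diameter, 138 mm high, with a lid button of its own. Loose; origin: centre of its underside.
- can_tall: Bystander: food can, 74 mm diameter, 110 mm high. Loose; origin: centre of its underside.
- can_low: Bystander: flat can, 64 mm diameter, 50 mm high. Loose; origin: centre of its underside.
- sauce_bottle: Bystander: amber glass bottle, 52 mm diameter, 170 mm high. Loose; origin: centre of its underside.
- carton: Bystander: cardboard pack 45 x 90 x 120 mm (x, y, z), standing. Loose; origin: centre of its underside.
- label_roll: Bystander: roll of paper labels lying flat, 60 mm diameter, 25 mm high. Loose; origin: centre of its underside.
- marker: Bystander: thick marker pen lying on the counter, 100 x 14 x 14 mm, along its x axis. Loose; origin: centre of its underside.

How it is judged:
On the way, in this order (a step that is already met when the one before it is completed fails the run):
1. the selector is held down and turned clockwise to its stop (value of joint selector_press above 0.004 m and value of joint selector above 0.95 rad), for 0.1 s.
2. the selector has sprung up, set to test (value of joint selector above 0.95 rad and value of joint selector_press below 0.002 m), for 0.2 s.
3. the probe is out of its dock, in the gripper (z of probe_tip in the frame of dock_rim above 0.003 m and contact force between the fingers and probe above 2 N), for 0.1 s.
4. the probe is held upright on the button of the wide jar with its tip part-way in (horizontal distance between probe_tip and spot below 0.011 m and angle between probe's own z axis and vertical below 0.14 rad and contact force between probe and jar_wide between 1 and 9 N and value of joint plunger between 0.002 and 0.0105 m and contact force between the fingers and probe above 2 N), for 0.3 s.
At the end, for the whole second after the job is handed in: Gripper holds the probe at rest within 8 degrees of upright, clear of the tester, tip within 11 mm of the wide jar's button centre, pushed in 2 to 10.5 mm, 1 to 9 N on the jar; jar upright within 20 mm of its start; selector up (within 2 mm), turned over 0.95 rad (all of step 2 and all of step 4 and linear speed of probe below 0.02 m/s and angle between jar_wide's own z axis and vertical below 0.05 rad and distance of jar_wide from where it was at the start of the episode below 0.02 m and contact force between probe and tester below 0.1 N); the arm keeps its last pose, push and grip.
It fails at once if the wide jar is pressed hard by the probe (over 20 N) or tipped (over 0.2 rad) (contact force between probe and jar_wide above 20 N or angle between jar_wide's own z axis and vertical above 0.2 rad).
It fails at once if another thing on the counter is moved by more than 30 mm (distance of any of jar_mid, jar_slim, can_tall, can_low, sauce_bottle, carton, label_roll, marker from where it was at the start of the episode above 0.03 m).
It also fails if it takes over 61 s, if anything falls off the work surface, if the arm or the gripper's body presses on something with over 40 N, if the wrist force passes 120 N, or if a joint passes its speed limit or range.

### The arm

A 7-joint arm with a two-finger parallel gripper is mounted at the origin on the work surface. World frame = base frame: x ahead of the robot, y to its left, z up, the work surface at z = 0. Lengths are in m, angles in rad, forces in N, time in s.
With the tool pointing down it reaches from about 0.425 to 0.925 m from the base axis. Payload 6.8 kg.
Tool frame: the origin (TCP) lies at the very end of the fingers, on their centre line; the grasp point (between the pads) lies grip_depth behind it (grip_depth is the distance from the TCP to the grasp point, in m); z points along the fingers, y is the direction in which the jaws open and shut (so a half turn about z gives the same grasp; the last joint's range is limited). The gripper opens to 85 mm and grips with 20 to 120 N. Pads are 22 mm wide; open, the fingers measure 114 mm over their backs; the gripper's body (76 mm by 85 mm) begins 54 mm behind the grasp point. The pads swing forward as they close: fully open they stand 13 mm farther back than shut.
Start: joints at [1.206, 0.477, 0.022, 1.555, -0.011, 1.109, -0.083], TCP at [0.171, -0.653, 0.208] pointing down, gripper open.
Joint ranges: [-2.96, 2.96], [-0.34, 2.1], [-1.41, 1.46], [0.24, 2.44], [-1.37, 4.51], [0.17, 1.92], [-2.96, 2.96]. Speed limits (rad/s): [2.39, 2.39, 3.14, 3.14, 3.14, 3.14, 3.14].

### API

Orientations are given as a unit quaternion [x, y, z, w].
In Python, from cell import * gives the robot as it stands.
- The arm moves only by the tool carry_out, never from a script. Its argument "deltas" is a list of rows, each a list of 7 numbers: the opening, from 0 (shut) to 1 (fully open), then the shift along the tool's x, y, z in mm, then the turn, a rotation vector about the tool's x, y, z in rad. A call has exactly 5 rows; each row is the pose to reach, as a shift and turn from the pose commanded when the call began, along the tool's axes at that moment; what a row does not reach only later rows make up. A row lasts 1/10 s, in which the tool goes at most 50 mm and 8.59 degrees, less where a joint would pass 70% of its speed; a pose out of reach is approached as far as the arm can. A call with a gripper value outside its range is refused whole. The fingers move at their own pace and stop on an object; "squeeze" is the grip in N (left out, the last holds). Time passes only in rows, so rows that repeat a pose let the fingers close, or fill a call up. It gives the time, the measured TCP pose, the force and the opening at its end, in the units of the state.
- get_obs(): the state, without advancing time (a new reading comes with each control period).
- camera(name): name is "scene" or "top"; returns the picture (400x640x3 uint8, red, green, blue); there is no depth.
- camera_params(name): a dict with "fov_y" (degrees; the focal length in pixels is half the picture's height over the tangent of half this angle, whatever the lens; pixels are square), "cx", "cy" (the principal point, pixels), "rvec" (rotation vector, rad) and "tvec" (3), from world to camera coordinates, as OpenCV has them. Camera axes: x right, y down, z forward; pixel columns grow to the right and rows downward; lengths in m; the calibration is good to about 2 mm. A picture is of the moment at which its call begins. camera_params takes no time and is no camera call.
- sign_off(): hands the job in, once; it reports no verdict.
The state is a dict: "clock": time; "joint_pos": joint angles; "joint_vel": joint speeds; "effort": joint torques, N m; "tool_pos": TCP position; "tool_rot": TCP orientation; "contact_force": force on the tool from outside, world axes, zero at the start; "wrist_torque": the same for the moment, N m; "grip_width": opening from 0.0 (shut) to 1.0 (fully open).
Only numpy, scipy, OpenCV 4.12 (cv2) and the standard library are available. Lean on these libraries where they do the work, as an engineer would, in place of code of your own. Each camera call takes 0.05 s, during which the arm holds its last target.

## Working session

There is one attempt and no reset: what is moved stays moved. The work goes in short steps, Python scripts to look and compute and a tool call to move; the robot and the scene stay as the last step left them, time stands still between calls to the robot, and variables do not carry over. Pictures are saved under pics/ and viewed, and the job is handed in when it is done.

Besides the shell and the picture viewer there is one more tool, called after ">>>" by a JSON object that holds its "api" and its "payload". carry_out: Moves the arm, as the interface text tells. Its arguments: {"type":"object","properties":{"deltas":{"type":"array"},"squeeze":{"type":"number"}},"required":["deltas"]}

```bash
ls; mkdir -p pics
python3 - <<'E'
from cell import *
import cv2
o=get_obs();print({k:(o[k].tolist() if hasattr(o[k],'tolist') else o[k]) for k in o})
for n in("scene","top"):
    print(n,camera_params(n)); cv2.imwrite(f"pics/{n}0.png",camera(n)[:,:,::-1])
try: print(grip_depth)
except Exception as e: print(e)
E
```

```text
pics
{'clock': 0.0, 'joint_pos': [1.205900842054944, 0.47779930607073673, 0.02236015688083298, 1.5564507630852407, -0.011508551074539417, 1.1093058787698764, -0.08310848043097174], 'joint_vel': [0.0022682288649255537, -6.139204044112618e-05, -0.00022186023082286304, -0.0004498722824320873, 0.0038679868965229734, 0.001027494444227004, -0.0003507764522356968], 'effort': [-0.0009928849976859055, -59.6445894241333, 1.6077878326177597, -28.119624853134155, 0.012411207135301083, 0.009386880265083164, 3.4894907230409444e-06], 'tool_pos': [0.1712485059656358, -0.652256548089161, 0.2065269806941346], 'tool_rot': [0.9917684761356571, 0.12804080623826994, -0.0001857125401436768, -0.000898438791839231], 'contact_force': [-0.15798136176602406, 0.2569795174371006, -0.43794788952829494], 'wrist_torque': [0.03651360494866, 0.02723035857618606, -0.019760012894636095], 'grip_width': 1.0033632819070777}
scene {'fov_y': 57.84484902622917, 'cx': 319.50671802826594, 'cy': 197.65048111146822, 'rvec': array([ 2.25274664,  1.35895187, -0.37675804]), 'tvec': array([-0.25697411, -0.37499257,  1.37317762])}
top {'fov_y': 49.168712865004444, 'cx': 318.5829174933809, 'cy': 196.69082270871866, 'rvec': array([ 2.15779499, -2.15507938,  0.0991282 ]), 'tvec': array([-0.01058096,  0.5585662 ,  1.00458577])}
0.0187
```

View pics/scene0.png

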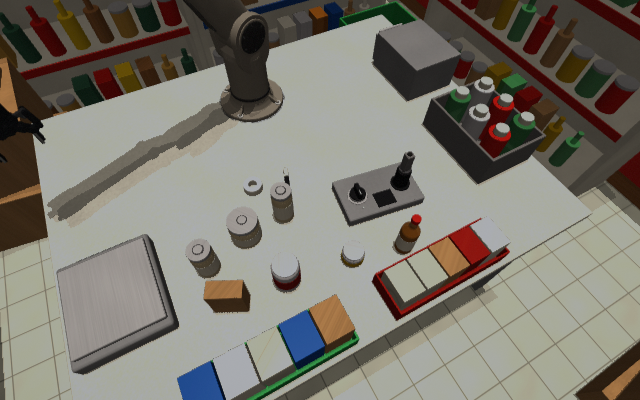

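View pics/top0.png

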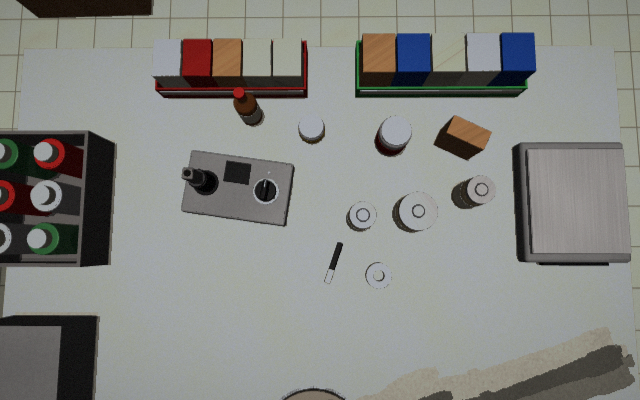

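```bash
cat > h.py <<'E'
from cell import *
import cv2, numpy as np
from scipy.spatial.transform import Rotation as R
def K(p):
    f=200/np.tan(np.radians(p['fov_y']/2)); return np.array([[f,0,p['cx']],[0,f,p['cy']],[0,0,1]])
def proj(n,X):
    p=camera_params(n); return cv2.projectPoints(np.array(X,float).reshape(-1,3),p['rvec'],p['tvec'],K(p),None)[0].reshape(-1,2)
def back(n,uv,z):
    p=camera_params(n); Rm=R.from_rotvec(p['rvec']).as_matrix(); c=-Rm.T@p['tvec']
    d=Rm.T@np.linalg.inv(K(p))@np.array([uv[0],uv[1],1]); return c+d*(z-c[2])/d[2]
def crop(src,out,x0,y0,x1,y1,s):
    im=cv2.imread(src)[y0:y1,x0:x1]; cv2.imwrite(out,cv2.resize(im,None,fx=s,fy=s,interpolation=cv2.INTER_CUBIC))
E
python3 - <<'E'
from h import *
crop('pics/top0.png','pics/t1.png',170,140,310,240,5)
crop('pics/top0.png','pics/t2.png',340,170,500,240,5)
crop('pics/scene0.png','pics/s1.png',320,140,440,230,6)
for n in("scene","top"):
    p=camera_params(n); print(-R.from_rotvec(p['rvec']).as_matrix().T@p['tvec'])
print(proj('top',[0,0,0]),proj('scene',[0,0,0]))
E
```

```text
[ 1.03992529 -0.27402496  0.96733531]
[ 0.44516404 -0.02849762  1.05939492]
[[313.97853182 439.75518329]] [[251.76930712  98.80384571]]
```

View pics/t1.png

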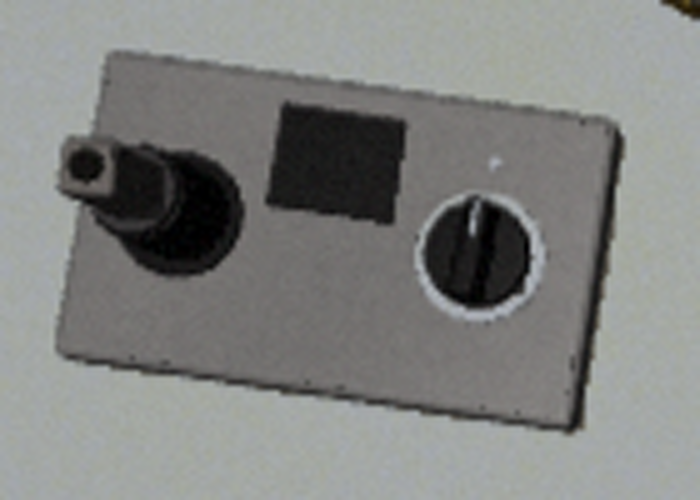

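View pics/t2.png

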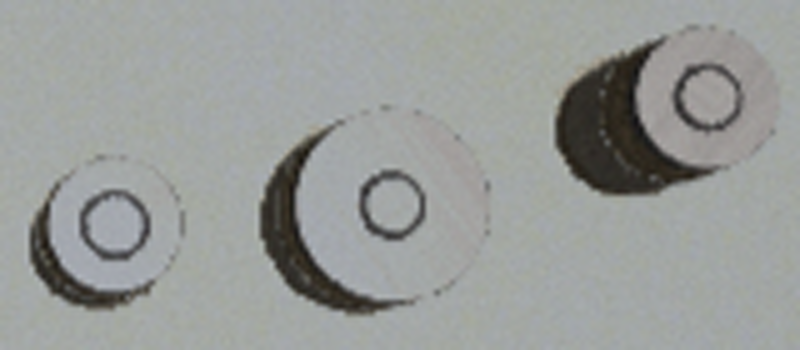

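View pics/s1.png

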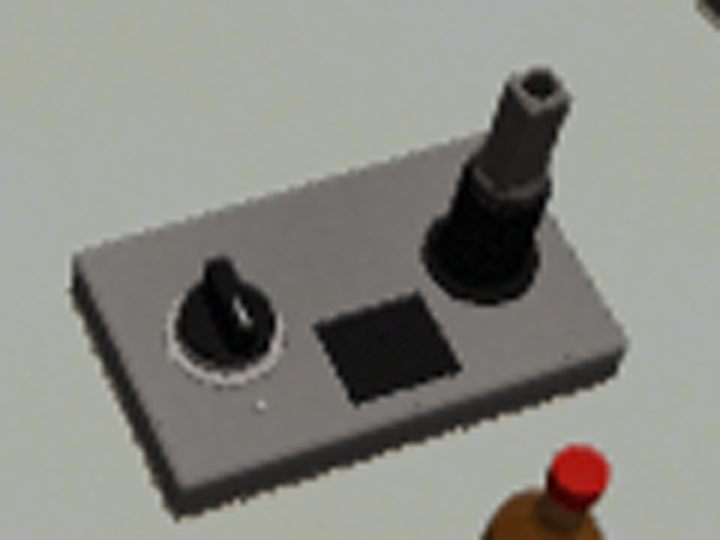

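```bash
cat > est.py <<'E'
from h import *
from scipy.optimize import least_squares
c=np.array([(108,52),(617,120),(577,430),(60,352)])/5+[169.6,139.6]
# local: image up=+x, left=+y : TL=(+75,+125),TR=(+75,-125),BR=(-75,-125),BL=(-75,125)
L=np.array([(75,125),(75,-125),(-75,-125),(-75,125)])/1000
cs=np.array([(75,255),(180,490),(625,345)])/6+[319.6,139.6]
Ls=np.array([(-75,-125),(75,-125),(75,125)])/1000
def tf(p,l,z): 
    M=np.array([[np.cos(p[2]),-np.sin(p[2])],[np.sin(p[2]),np.cos(p[2])]])
    return np.c_[np.atleast_2d(l)@M.T+p[:2],np.full(len(np.atleast_2d(l)),z)]
def res(p): return np.r_[(proj('top',tf(p,L,.035))-c).ravel(),(proj('scene',tf(p,Ls,.035))-cs).ravel()]
s=least_squares(res,[.5,.15,0]);p=s.x
if __name__=="__main__":
    print(p,np.degrees(p[2]),s.fun.round(1))
    print('knob',tf(p,[0,-.07],0),'dock',tf(p,[0,.075],0))
    print('dock top view pred',proj('top',tf(p,[0,.075],.175)),proj('scene',tf(p,[0,.075],.175)),'seen top',np.array([87,166])/5+[169.6,139.6],'scene',np.array([540,82])/6+[319.6,139.6])
    print('knob pred',proj('top',tf(p,[[0,-.07],[.02,-.07]],.075)),'ring seen',np.array([[480,256],[476,200]])/5+[169.6,139.6],'ringpred',proj('top',tf(p,[0,-.07],.036)))
    b=np.array([393,205])/5+[339.6,169.6]
    S=back('top',b,.095); print('spot top',S, 'in scene',proj('scene',S))
    for nm,u,h in(('mid?',(115,225),.122),('slim?',(708,97),.138)): print(nm,back('top',np.array(u)/5+[339.6,169.6],h),back('top',np.array(u)/5+[339.6,169.6],.26-h))
    o=get_obs(); print(R.from_quat(o['tool_rot']).as_matrix())
E
python3 est.py; python3 -c "
from h import *
crop('pics/scene0.png','pics/s2.png',180,160,300,280,5)"
```

```text
[ 0.58216941  0.18254588 -0.13465677] -7.715264736046889 [-0.1 -1.1  1.1 -1.  -0.  -0.5 -1.2  0.7 -1.6 -1.  -0.5 -0.4  0.7 -0.8]
knob [[0.5727719  0.11317955 0.        ]] dock [[0.59223818 0.25686694 0.        ]]
dock top view pred [[187.84914856 172.72401818]] [[408.4691376  153.52978507]] seen top [187.  172.8] scene [409.6        153.26666667]
knob pred [[264.18349345 188.33935357]
 [265.49595157 179.71946547]] ring seen [[265.6 190.8]
 [264.8 179.6]] ringpred [[266.51783691 190.46006177]]
spot top [ 0.52071147 -0.23060975  0.095     ] in scene [[240.94387707 218.1508424 ]]
mid? [ 0.50989768 -0.10601023  0.122     ] [ 0.50879277 -0.1046872   0.138     ]
slim? [ 0.56316549 -0.35509555  0.138     ] [ 0.56521458 -0.36076692  0.122     ]
[[ 9.67210819e-01  2.53974304e-01 -5.33025393e-04]
 [ 2.53974836e-01 -9.67209553e-01  1.56919055e-03]
 [-1.17013176e-04 -1.65311311e-03 -9.99998627e-01]]
```

View pics/s2.png

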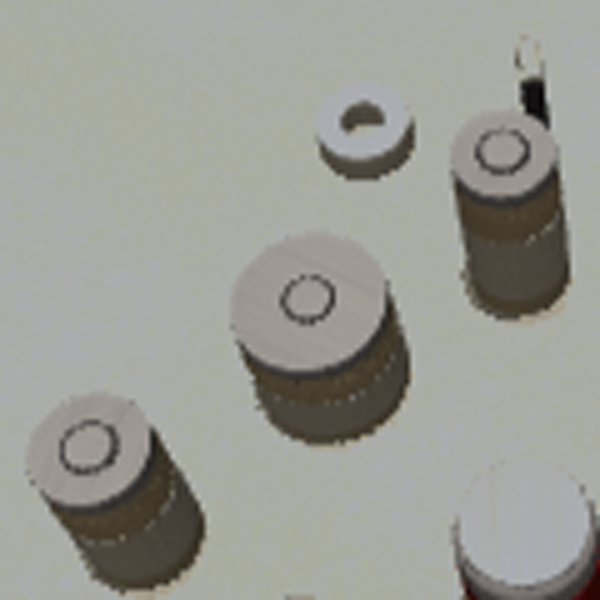

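```bash
cat > plan.py <<'E'
from h import *
import sys,json
# plan.py x y z yaw opening ncalls [m]: commanded pose from cmd.json (or measured with 'm')
def main(a):
    t=np.array([float(v) for v in a[:3]]); yaw=float(a[3]); op=float(a[4]); n=int(a[5])
    if 'm' in a:
        o=get_obs(); P=np.array(o['tool_pos']); Q=R.from_quat(o['tool_rot'])
    else:
        d=json.load(open('cmd.json')); P=np.array(d['p']); Q=R.from_quat(d['q'])
    T=R.from_euler('z',yaw)*R.from_euler('x',np.pi)
    rel=(Q.inv()*T).as_rotvec()
    if 'neg' in a: rel=rel*(1-2*np.pi/np.linalg.norm(rel))
    N=5*n; print('per row mm',np.linalg.norm(t-P)/N*1e3,'rad',np.linalg.norm(rel)/N)
    P0,Q0=P,Q
    for c in range(n):
        Pc,Qc=P,Q; rows=[]
        for r in range(5):
            f=(5*c+r+1)/N
            Pt=P0+(t-P0)*f; Qt=Q0*R.from_rotvec(rel*f)
            s=np.round(Qc.inv().apply(Pt-Pc)*1e3,1); w=np.round((Qc.inv()*Qt).as_rotvec(),3)
            rows.append([op,*s.tolist(),*w.tolist()])
        P=Pc+Qc.apply(np.array(rows[-1][1:4])/1e3); Q=Qc*R.from_rotvec(rows[-1][4:])
        print(json.dumps(rows))
    json.dump({'p':P.tolist(),'q':Q.as_quat().tolist()},open('cmd.json','w'))
main(sys.argv[1:])
E
python3 plan.py 0.573 0.114 0.25 3.006 1 4 m
python3 -c "
from h import *
crop('pics/top0.png','pics/t3.png',250,170,285,205,16)
crop('pics/scene0.png','pics/s3.png',390,145,425,195,12)"
```

```text
per row mm 43.31597258512912 rad 0.13746062968415668
[[1.0, 29.2, -32.0, -2.1, -0.0, -0.0, -0.137], [1.0, 58.3, -63.9, -4.2, -0.0, -0.0, -0.275], [1.0, 87.5, -95.9, -6.4, -0.0, -0.0, -0.412], [1.0, 116.6, -127.8, -8.5, -0.0, -0.0, -0.55], [1.0, 145.8, -159.8, -10.6, -0.0, -0.001, -0.687]]
[[1.0, 42.8, -6.2, -2.2, -0.0, 0.0, -0.138], [1.0, 85.6, -12.4, -4.3, -0.0, 0.0, -0.275], [1.0, 128.4, -18.7, -6.5, -0.0, -0.0, -0.413], [1.0, 171.3, -24.9, -8.6, -0.0, -0.0, -0.55], [1.0, 214.1, -31.1, -10.8, -0.001, -0.0, -0.688]]
[[1.0, 37.0, 22.4, -2.1, 0.0, -0.0, -0.137], [1.0, 74.0, 44.7, -4.3, 0.0, -0.0, -0.275], [1.0, 111.0, 67.1, -6.4, 0.0, -0.0, -0.412], [1.0, 148.1, 89.5, -8.6, 0.0, -0.0, -0.549], [1.0, 185.1, 111.9, -10.7, 0.0, -0.001, -0.687]]
[[1.0, 14.4, 40.8, -2.2, 0.0, 0.0, -0.137], [1.0, 28.8, 81.6, -4.4, 0.0, 0.0, -0.275], [1.0, 43.3, 122.3, -6.5, -0.0, 0.0, -0.412], [1.0, 57.7, 163.1, -8.7, -0.0, 0.0, -0.55], [1.0, 72.1, 203.9, -10.9, -0.0, 0.0, -0.687]]
```

View pics/t3.png

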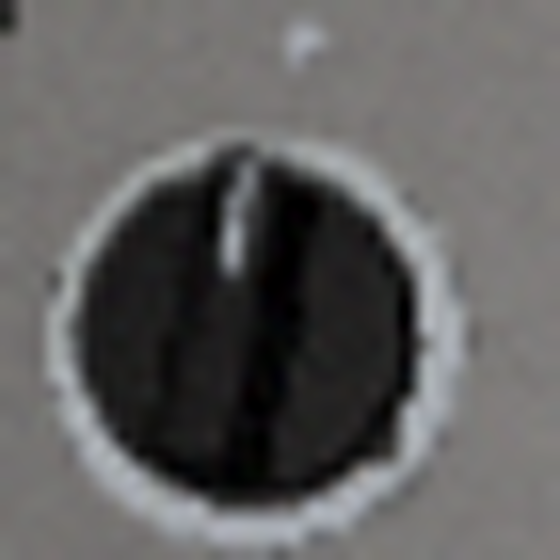

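View pics/s3.png

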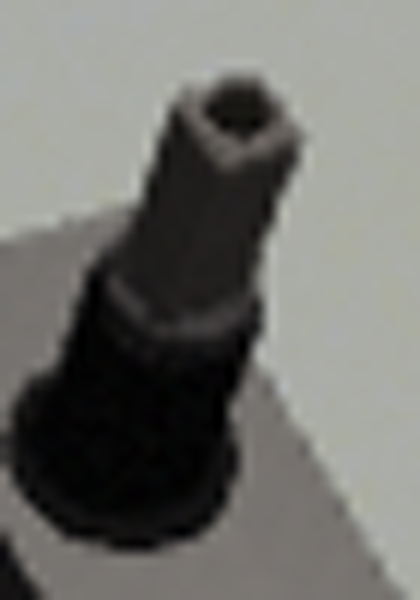

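>>> {"api": "carry_out", "payload": {"deltas": [[1.0,29.2,-32.0,-2.1,0,0,-0.137],[1.0,58.3,-63.9,-4.2,0,0,-0.275],[1.0,87.5,-95.9,-6.4,0,0,-0.412],[1.0,116.6,-127.8,-8.5,0,0,-0.55],[1.0,145.8,-159.8,-10.6,0,-0.001,-0.687]], "squeeze": 60}}

```text
clock: 0.6
tool_pos: [0.2723, -0.4595, 0.2179]
tool_rot: [0.889, 0.457, -0.001, -0.0]
contact_force: [1.5, 0.5, 0.1]
grip_width: 1.004
```

>>> {"api": "carry_out", "payload": {"deltas": [[1.0,42.8,-6.2,-2.2,0,0,-0.138],[1.0,85.6,-12.4,-4.3,0,0,-0.275],[1.0,128.4,-18.7,-6.5,0,0,-0.413],[1.0,171.3,-24.9,-8.6,0,0,-0.55],[1.0,214.1,-31.1,-10.8,-0.001,0,-0.688]]}}

```text
clock: 1.1
tool_pos: [0.3726, -0.2679, 0.2287]
tool_rot: [0.683, 0.73, -0.0, 0.0]
contact_force: [0.2, -0.6, -0.1]
grip_width: 0.996
```

>>> {"api": "carry_out", "payload": {"deltas": [[1.0,37.0,22.4,-2.1,0,0,-0.137],[1.0,74.0,44.7,-4.3,0,0,-0.275],[1.0,111.0,67.1,-6.4,0,0,-0.412],[1.0,148.1,89.5,-8.6,0,0,-0.549],[1.0,185.1,111.9,-10.7,0,-0.001,-0.687]]}}

```text
clock: 1.6
tool_pos: [0.473, -0.0766, 0.2393]
tool_rot: [0.397, 0.918, -0.001, 0.001]
contact_force: [-0.2, -1.3, 0.3]
grip_width: 1.0
```

>>> {"api": "carry_out", "payload": {"deltas": [[1.0,14.4,40.8,-2.2,0,0,-0.137],[1.0,28.8,81.6,-4.4,0,0,-0.275],[1.0,43.3,122.3,-6.5,0,0,-0.412],[1.0,57.7,163.1,-8.7,0,0,-0.55],[1.0,72.1,203.9,-10.9,0,0,-0.687]]}}

```text
clock: 2.1
tool_pos: [0.5736, 0.1147, 0.2496]
tool_rot: [0.065, 0.998, -0.001, 0.0]
contact_force: [0.8, -0.3, -0.1]
grip_width: 0.997
```

```bash
python3 plan.py 0.573 0.114 0.10 3.006 0.6 1; python3 -c "
from h import *
print(np.round(get_obs()['joint_pos'],2))"
```

```text
per row mm 30.002426815032244 rad 5.313467682046924e-05
[[0.6, 0.0, 0.0, 30.0, -0.0, 0.0, -0.0], [0.6, 0.0, 0.0, 60.0, -0.0, 0.0, -0.0], [0.6, 0.0, 0.0, 90.0, -0.0, 0.0, -0.0], [0.6, 0.0, 0.0, 120.0, -0.0, 0.0, -0.0], [0.6, 0.0, 0.0, 150.0, -0.0, 0.0, -0.0]]
[ 0.33  0.41 -0.83  1.69  0.32  1.19  0.86]
```

>>> {"api": "carry_out", "payload": {"deltas": [[0.6,0,0,30,0,0,0],[0.6,0,0,60,0,0,0],[0.6,0,0,90,0,0,0],[0.6,0,0,120,0,0,0],[0.6,0,0,150,0,0,0]]}}

```text
clock: 2.6
tool_pos: [0.5729, 0.1129, 0.0983]
tool_rot: [0.068, 0.998, -0.001, -0.0]
contact_force: [0.6, -1.0, -0.4]
grip_width: 0.602
```

Run:
```python
from h import *
for n,b in(("scene",(310,110,430,210)),("top",(220,130,320,230))):
    cv2.imwrite(f"pics/{n}1.png",camera(n)[:,:,::-1]); crop(f"pics/{n}1.png",f"pics/{n}1c.png",*b,5)
a=cv2.imread('pics/scene1c.png');b=cv2.imread('pics/top1c.png');b=cv2.resize(b,(500,500))
cv2.imwrite('pics/both1.png',cv2.resize(np.hstack([a,b]),(800,364)))
```

```text
(no output)
```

View pics/both1.png

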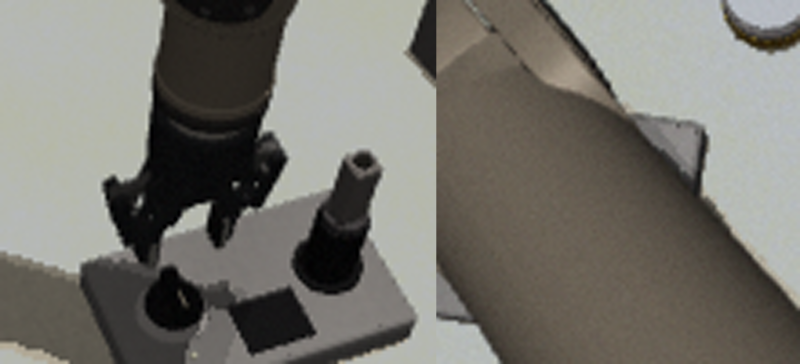

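>>> {"api": "carry_out", "payload": {"deltas": [[0.6,0,0,12,0,0,0],[0.6,0,0,24,0,0,0],[0.6,0,0,34,0,0,0],[0.6,0,0,41,0,0,0],[0.6,0,0,44,0,0,0]]}}

```text
clock: 3.2
tool_pos: [0.573, 0.113, 0.0553]
tool_rot: [0.068, 0.998, -0.001, 0.0]
contact_force: [1.2, 0.4, 0.6]
grip_width: 0.599
```

>>> {"api": "carry_out", "payload": {"deltas": [[0.0,0,0,0,0,0,0],[0.0,0,0,0,0,0,0],[0.0,0,0,0,0,0,0],[0.0,0,0,0,0,0,0],[0.0,0,0,0,0,0,0]]}}

```text
clock: 3.7
tool_pos: [0.5734, 0.1131, 0.0561]
tool_rot: [0.068, 0.998, -0.001, 0.001]
contact_force: [-0.3, 0.2, -0.8]
grip_width: -0.002
```

Run:
```python
from h import *
for n,b in(("scene",(310,110,430,210)),):
    cv2.imwrite(f"pics/{n}2.png",camera(n)[:,:,::-1]); crop(f"pics/{n}2.png",f"pics/{n}2c.png",*b,6)
print(get_obs()['tool_pos'],get_obs()['grip_width'],proj('scene',get_obs()['tool_pos']),proj('scene',[.573,.113,.075]))
```

```text
[0.57336934 0.11312679 0.05606047] 0.0004373523024630947 [[356.94699617 191.50650445]] [[357.47851804 187.9451516 ]]
```

View pics/scene2c.png

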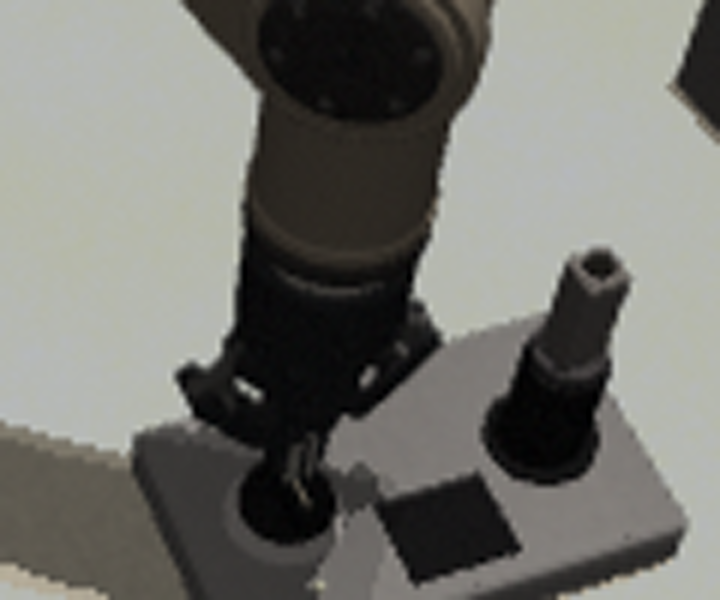

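Run:
```python
from h import *
crop("pics/scene2.png","pics/z2.png",340,165,385,205,16)
```

```text
(no output)
```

View pics/z2.png

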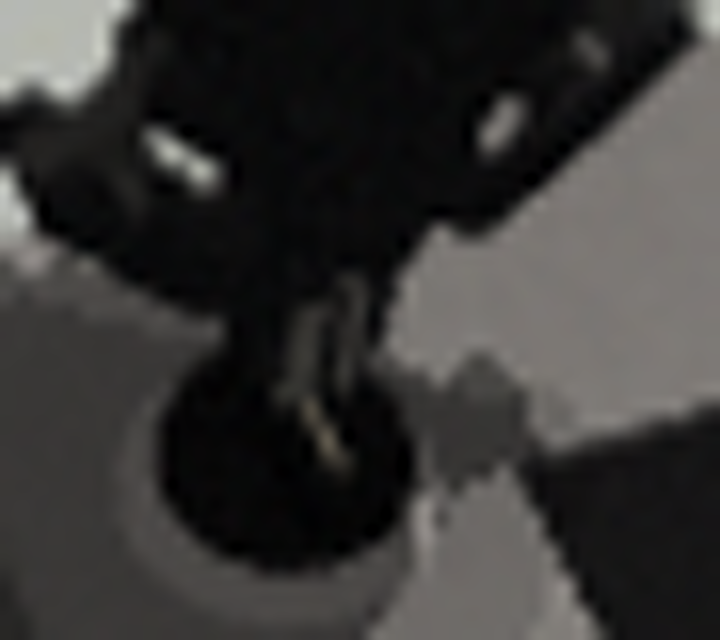

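>>> {"api": "carry_out", "payload": {"deltas": [[0.0,0,0,2,0,0,0],[0.0,0,0,4,0,0,0],[0.0,0,0,6,0,0,0],[0.0,0,0,7,0,0,0],[0.0,0,0,7.5,0,0,0]]}}

```text
clock: 4.25
tool_pos: [0.5734, 0.1131, 0.0485]
tool_rot: [0.068, 0.998, -0.001, 0.0]
contact_force: [-1.3, -0.9, 4.8]
grip_width: -0.002
```

Run:
```python
from h import *
cv2.imwrite("pics/scene3.png",camera("scene")[:,:,::-1]); crop("pics/scene3.png","pics/z3.png",340,165,385,205,16)
for i in range(4):
    camera("top"); o=get_obs(); print(np.round(o['contact_force'],1),np.round(o['wrist_torque'],2),o['grip_width'],o['tool_pos'][2])
```

```text
[-0.8 -1.1  5. ] [-0.17  0.27 -0.01] 0.001905272396770266 0.04857519925499565
[-1.4 -0.3  5.7] [-0.13  0.29  0.  ] 0.005015967589043227 0.048560729931275526
[-0.9 -0.8  4.8] [-0.17  0.24 -0.04] -0.0019511883488943847 0.04857705801935563
[-1.2 -0.4  5.4] [-0.09  0.25 -0.04] -0.0007934802323385938 0.04853899962533958
```

View pics/z3.png

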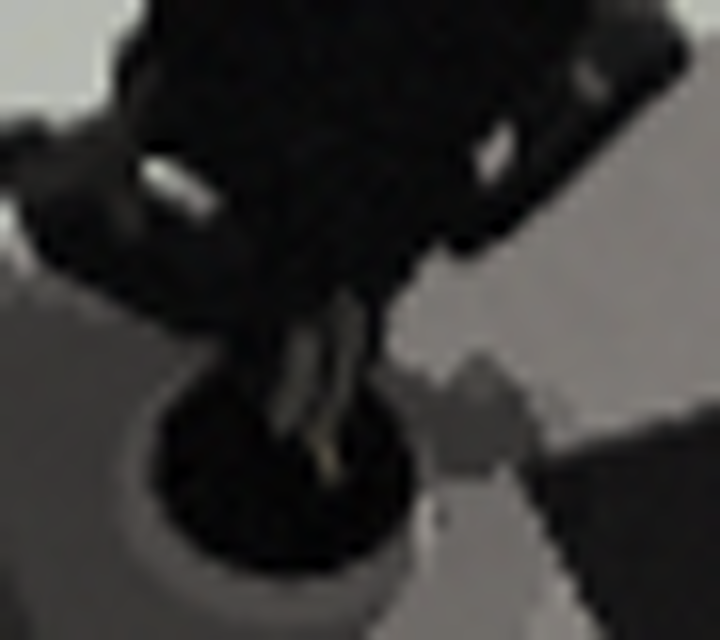

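Run:
```python
from h import *
from est import p,tf
im=cv2.imread("pics/z3.png")
pts=[]
def dr(im,X,col):
    q=((proj('scene',X)-[340,165]+.5)*16).astype(int); cv2.polylines(im,[q.reshape(-1,1,2)],True,col,1); return q
for z,c in((.0715,(0,255,0)),(.0485,(0,128,0))):
    X=tf(p,np.array([[.023,-.0765],[.023,-.0635],[-.023,-.0635],[-.023,-.0765]]),z); print(dr(im,X,c))
# pads at TCP: 22 wide along tool x, shut vs around bar
o=get_obs();Q=R.from_quat(o['tool_rot']);P=o['tool_pos']
for g in(0,.0065):
    for s in(1,-1):
        X=[P+Q.apply([a,s*(g+b),0]) for a,b in((.011,0),(.011,.008),(-.011,.008),(-.011,0))]
        print(dr(im,X,(0,0,255) if g else (255,0,0)))
cv2.imwrite('pics/z3o.png',im)
```

```text
[[303 492]
 [368 472]
 [268 278]
 [205 297]]
[[290 558]
 [354 538]
 [257 346]
 [194 365]]
[[252 407]
 [290 396]
 [337 487]
 [298 499]]
[[252 407]
 [213 419]
 [259 511]
 [298 499]]
[[283 398]
 [322 386]
 [368 477]
 [329 490]]
[[220 417]
 [181 429]
 [227 521]
 [266 509]]
```

View pics/z3o.png

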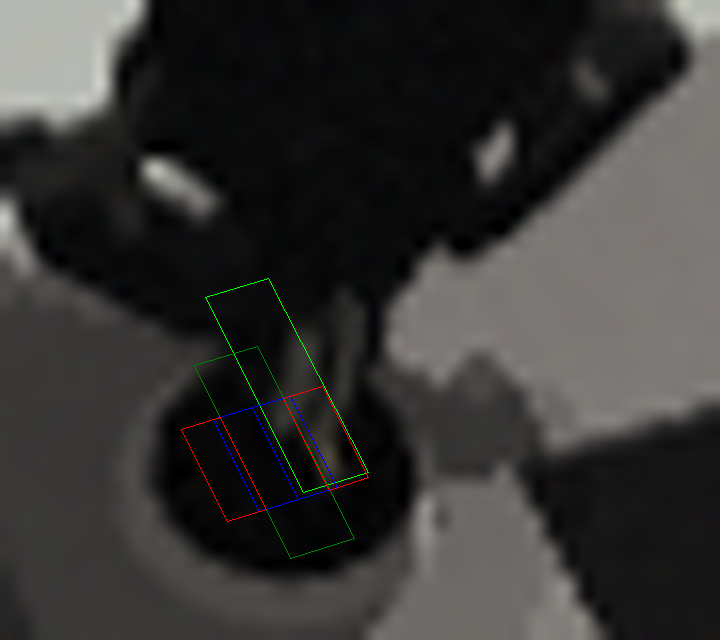

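Run:
```python
from h import *
Q=R.from_quat([.068,.998,-.001,0])
im=cv2.imread('pics/scene1.png')[150:200,335:395]; im=cv2.resize(im,None,fx=12,fy=12,interpolation=cv2.INTER_CUBIC)
for dz,c in((0,(0,0,255)),(.01,(0,255,255)),(.023,(0,255,0))):
  for s in(1,-1):
    X=[np.array([.5729,.1129,.0983+dz])+Q.apply([a,s*b,0]) for a,b in((.011,.0255),(.011,.0335),(-.011,.0335),(-.011,.0255))]
    q=((proj('scene',X)-[335,150]+.5)*12).astype(int); cv2.polylines(im,[q.reshape(-1,1,2)],True,c,1)
cv2.imwrite('pics/z1o.png',im)
```

```text
(no output)
```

View pics/z1o.png

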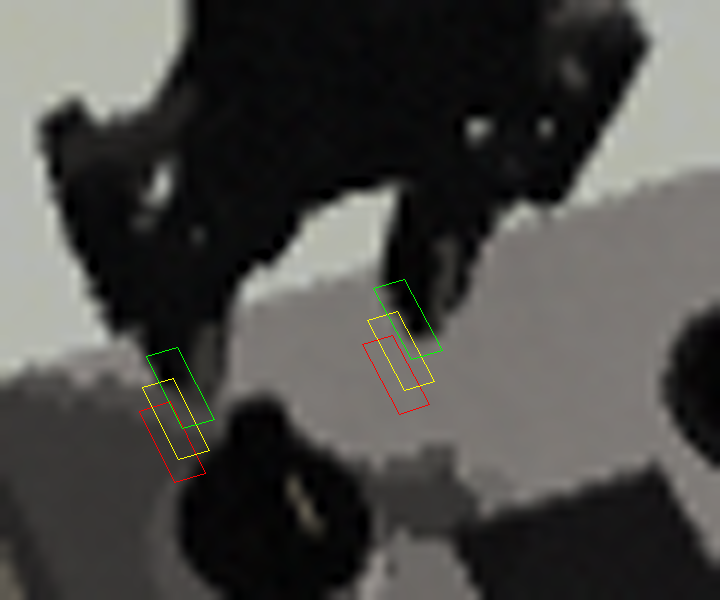

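>>> {"api": "carry_out", "payload": {"deltas": [[0.0,0,0,-8,0,0,0],[0.0,0,0,-16,0,0,0],[0.5,0,0,-16,0,0,0],[0.5,0,0,-16,0,0,0],[0.5,0,0,-16,0,0,0]]}}

```text
clock: 5.0
tool_pos: [0.573, 0.1129, 0.0642]
tool_rot: [0.068, 0.998, -0.001, 0.0]
contact_force: [0.2, -0.8, -0.8]
grip_width: 0.492
```

>>> {"api": "carry_out", "payload": {"deltas": [[0.5,0,0,8,0,0,0],[0.5,0,0,16,0,0,0],[0.5,0,0,23,0,0,0],[0.5,0,0,29,0,0,0],[0.5,0,0,33,0,0,0]]}}

```text
clock: 5.5
tool_pos: [0.5728, 0.113, 0.0304]
tool_rot: [0.068, 0.998, -0.001, -0.0]
contact_force: [-0.5, -0.4, 0.2]
grip_width: 0.501
```

>>> {"api": "carry_out", "payload": {"deltas": [[0.0,0,0,0,0,0,0],[0.0,0,0,0,0,0,0],[0.0,0,0,0,0,0,0],[0.0,0,0,0,0,0,0],[0.0,0,0,0,0,0,0]]}}

```text
clock: 6.0
tool_pos: [0.5733, 0.1144, 0.0317]
tool_rot: [0.067, 0.998, -0.0, 0.001]
contact_force: [-0.0, 4.8, -0.6]
grip_width: 0.137
```

>>> {"api": "carry_out", "payload": {"deltas": [[0.0,0,1.5,2,0,0,0],[0.0,0,1.5,4,0,0,0],[0.0,0,1.5,6,0,0,0],[0.0,0,1.5,8,0,0,0],[0.0,0,1.5,8,0,0,0]], "squeeze": 80}}

```text
clock: 6.5
tool_pos: [0.5734, 0.1144, 0.0245]
tool_rot: [0.068, 0.998, -0.002, 0.0]
contact_force: [-7.1, 0.3, 14.3]
grip_width: 0.13
```

>>> {"api": "carry_out", "payload": {"deltas": [[0.0,0,0,0,0,0,0.12],[0.0,0,0,0,0,0,0.24],[0.0,0,0,0,0,0,0.36],[0.0,0,0,0,0,0,0.48],[0.0,0,0,0,0,0,0.6]]}}

```text
clock: 7.0
tool_pos: [0.5735, 0.1149, 0.0246]
tool_rot: [0.362, 0.932, -0.001, 0.001]
contact_force: [-5.3, 1.4, 13.1]
grip_width: 0.132
```

>>> {"api": "carry_out", "payload": {"deltas": [[0.0,0,0,0,0,0,0.12],[0.0,0,0,0,0,0,0.24],[0.0,0,0,0,0,0,0.36],[0.0,0,0,0,0,0,0.48],[0.0,0,0,0,0,0,0.56]]}}

```text
clock: 7.5
tool_pos: [0.5739, 0.1153, 0.0246]
tool_rot: [0.605, 0.796, -0.0, 0.001]
contact_force: [-4.6, 2.5, 11.0]
grip_width: 0.131
```

Run:
```python
from h import *
o=get_obs();print(np.round(o['wrist_torque'],2),np.round(o['contact_force'],1),R.from_quat(o['tool_rot']).as_euler('zyx'),np.round(o['joint_pos'],2))
```

```text
[0.56 1.07 0.24] [-4.6  2.5 11. ] [-1.84205273e+00  1.77514829e-03  3.14005314e+00] [ 0.    0.59 -0.4   1.89  0.34  0.72 -0.33]
```

>>> {"api": "carry_out", "payload": {"deltas": [[0.0,0,0,0,0,0,0.04],[0.0,0,0,0,0,0,0.04],[0.0,0,0,-3,0,0,0.02],[0.0,0,0,-6,0,0,0],[0.0,0,0,-8,0,0,0]]}}

```text
clock: 8.0
tool_pos: [0.5738, 0.1153, 0.0319]
tool_rot: [0.603, 0.798, 0.0, 0.001]
contact_force: [0.6, 4.3, -8.3]
grip_width: 0.126
```

>>> {"api": "carry_out", "payload": {"deltas": [[0.5,0,0,0,0,0,0],[0.5,0,0,0,0,0,0],[0.5,0,0,0,0,0,0],[0.5,0,0,-25,0,0,0],[0.5,0,0,-70,0,0,0]]}}

```text
clock: 8.5
tool_pos: [0.5709, 0.1131, 0.099]
tool_rot: [0.604, 0.797, -0.003, -0.001]
contact_force: [0.6, 1.5, 0.3]
grip_width: 0.498
```

```bash
python3 plan.py 0.573 0.114 0.21 1.842 1 1 m;python3 plan.py 0.592 0.257 0.21 1.436 1 1
```

```text
per row mm 22.204823783135733 rad 0.001606334803736518
[[1.0, 0.0, 0.3, -22.2, -0.001, 0.0, 0.001], [1.0, 0.0, 0.6, -44.4, -0.003, 0.001, 0.001], [1.0, 0.0, 0.9, -66.6, -0.004, 0.001, 0.002], [1.0, 0.1, 1.1, -88.8, -0.006, 0.002, 0.002], [1.0, 0.1, 1.4, -111.0, -0.007, 0.002, 0.003]]
per row mm 28.849753526353734 rad 0.08121718645392492
[[1.0, 26.5, 11.3, -0.0, -0.0, -0.0, 0.081], [1.0, 53.1, 22.7, -0.0, -0.0, -0.0, 0.162], [1.0, 79.6, 34.0, -0.0, -0.0, -0.0, 0.244], [1.0, 106.1, 45.3, -0.0, -0.0, -0.0, 0.325], [1.0, 132.7, 56.7, -0.0, -0.0, -0.0, 0.406]]
```

>>> {"api": "carry_out", "payload": {"deltas": [[1.0,0,0,-22,0,0,0],[1.0,0,0,-44,0,0,0],[1.0,0,0,-66,0,0,0],[1.0,0,0,-88,0,0,0],[1.0,0,0,-110,0,0,0]]}}

```text
clock: 9.0
tool_pos: [0.5733, 0.1141, 0.2121]
tool_rot: [0.604, 0.797, -0.001, 0.001]
contact_force: [0.3, 0.3, -0.2]
grip_width: 1.003
```

>>> {"api": "carry_out", "payload": {"deltas": [[1.0,26.5,11.3,0,0,0,0.081],[1.0,53.1,22.7,0,0,0,0.162],[1.0,79.6,34.0,0,0,0,0.244],[1.0,106.1,45.3,0,0,0,0.325],[1.0,132.7,56.7,0,0,0,0.406]]}}

```text
clock: 9.5
tool_pos: [0.5922, 0.2583, 0.2108]
tool_rot: [0.753, 0.658, -0.001, 0.001]
contact_force: [0.3, -1.5, 0.1]
grip_width: 0.997
```

Run:
```python
from h import *
for n in("scene","top"): cv2.imwrite(f"pics/{n}4.png",camera(n)[:,:,::-1])
crop("pics/scene4.png","pics/s4.png",330,60,450,230,5/1.5)
a=cv2.imread("pics/scene4.png")[70:230,330:450];b=cv2.imread("pics/top4.png")[130:230,170:310]
a=cv2.resize(a,(400,533),interpolation=cv2.INTER_CUBIC);b=cv2.resize(b,(400,286),interpolation=cv2.INTER_CUBIC)
b=cv2.copyMakeBorder(b,0,533-286,0,0,cv2.BORDER_CONSTANT); cv2.imwrite("pics/b4.png",np.hstack([a,b]))
o=get_obs();print(o['tool_pos'],o['tool_rot'],o['clock'],np.round(o['joint_pos'],2))
```

```text
[0.59087736 0.26305293 0.21091184] [ 7.50720510e-01  6.60619802e-01  2.83620774e-04 -3.35562217e-04] 9.6 [-0.21  0.46 -0.43  1.6   0.21  1.12 -0.81]
```

View pics/b4.png

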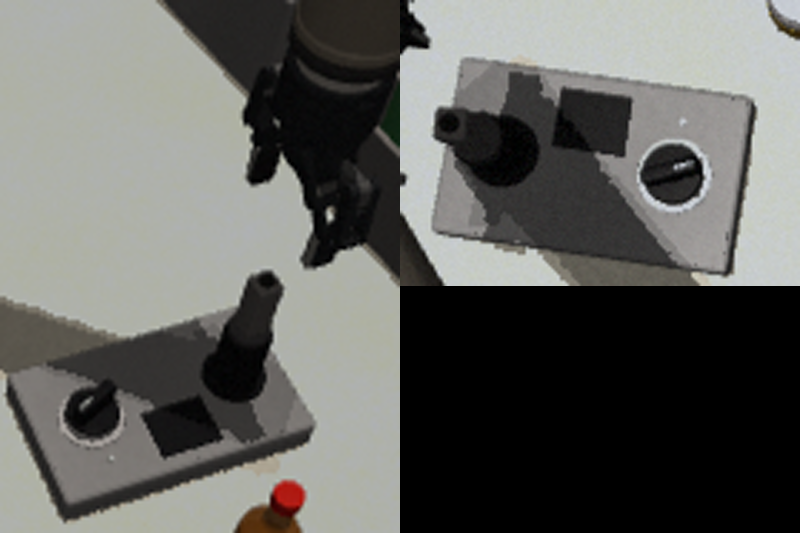

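Run:
```python
from h import *
camera("top");o=get_obs();print(o['tool_pos'],o['tool_rot'],o['clock'],np.round(o['joint_vel'],3))
P=np.array(o['tool_pos']);Q=R.from_quat(o['tool_rot'])
im=cv2.imread("pics/scene4.png")[70:170,380:450];im=cv2.resize(im,None,fx=6,fy=6,interpolation=cv2.INTER_CUBIC)
for dz,c in((0,(0,0,255)),(.023,(0,255,255)),(.036,(0,255,0))):
  for s in(1,-1):
    X=[P+[0,0,dz]+Q.apply([a,s*b,0]) for a,b in((.011,.0425),(.011,.0505),(-.011,.0505),(-.011,.0425))]
    q=((proj('scene',X)-[380,70]+.5)*6).astype(int); cv2.polylines(im,[q.reshape(-1,1,2)],True,c,1)
cv2.imwrite('pics/z4o.png',im)
```

```text
[0.59126961 0.26020255 0.21071027] [ 7.50773753e-01  6.60559133e-01 -4.72789441e-04  4.24197363e-04] 9.65 [ 0.039 -0.014  0.03   0.022  0.012  0.006  0.031]
```

View pics/z4o.png

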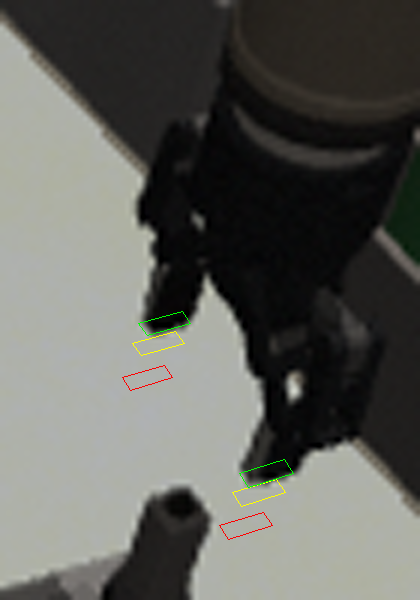

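```bash
python3 - <<'E'
from h import *
for i in range(3): camera("top")
o=get_obs();print(o['tool_pos'],o['tool_rot'],o['clock'],np.round(o['joint_vel'],3))
E
python3 plan.py 0.592 0.258 0.104 1.436 0.8 1 m
```

```text
[0.59220003 0.25631041 0.21079632] [ 0.75221674  0.65891387 -0.0009349   0.00127309] 9.8 [ 0.011 -0.003  0.001  0.002 -0.001  0.    -0.004]
per row mm 21.36197480475673 rad 0.0008376641122806833
[[0.8, 0.4, -0.1, 21.4, 0.0, 0.001, 0.001], [0.8, 0.8, -0.2, 42.7, 0.0, 0.001, 0.001], [0.8, 1.2, -0.3, 64.1, 0.0, 0.002, 0.002], [0.8, 1.6, -0.4, 85.4, 0.001, 0.002, 0.002], [0.8, 2.0, -0.5, 106.8, 0.001, 0.003, 0.003]]
```

>>> {"api": "carry_out", "payload": {"deltas": [[0.8,0.4,0,22,0,0,0],[0.8,0.8,0,45,0,0,0],[0.8,1.2,0,67,0,0,0],[0.8,1.5,0,89,0,0,0],[0.8,1.5,0,107,0,0,0]]}}

```text
clock: 10.3
tool_pos: [0.5923, 0.257, 0.1029]
tool_rot: [0.753, 0.659, -0.001, 0.001]
contact_force: [0.3, 0.5, -0.3]
grip_width: 0.8
```

>>> {"api": "carry_out", "payload": {"deltas": [[0.0,0,0,0,0,0,0],[0.0,0,0,0,0,0,0],[0.0,0,0,0,0,0,0],[0.0,0,0,0,0,0,0],[0.0,0,0,0,0,0,0]], "squeeze": 50}}

```text
clock: 10.8
tool_pos: [0.5933, 0.2592, 0.1056]
tool_rot: [0.752, 0.659, 0.001, 0.001]
contact_force: [0.3, -1.2, 5.8]
grip_width: 0.277
```

>>> {"api": "carry_out", "payload": {"deltas": [[0.0,0,0,-10,0,0,0],[0.0,0,0,-25,0,0,0],[0.0,0,0,-45,0,0,0],[0.0,0,0,-70,0,0,0],[0.0,0,0,-95,0,0,0]]}}

```text
clock: 11.3
tool_pos: [0.5912, 0.2599, 0.201]
tool_rot: [0.752, 0.66, -0.001, 0.0]
contact_force: [-0.6, -0.1, -0.7]
grip_width: 0.274
```

>>> {"api": "carry_out", "payload": {"deltas": [[0.0,0,0,-25,0,0,0],[0.0,0,0,-50,0,0,0],[0.0,0,0,-60,0,0,0],[0.0,0,0,-60,0,0,0],[0.0,0,0,-60,0,0,0]]}}

```text
clock: 11.8
tool_pos: [0.5913, 0.2594, 0.2583]
tool_rot: [0.752, 0.659, -0.001, 0.001]
contact_force: [-0.7, -0.2, -1.9]
grip_width: 0.276
```

```bash
python3 - <<'E'
from h import *
for n in("scene","top"): cv2.imwrite(f"pics/{n}5.png",camera(n)[:,:,::-1])
crop("pics/scene5.png","pics/s5.png",330,40,450,230,3)
a=cv2.imread("pics/scene5.png")[40:230,330:450];cv2.imwrite("pics/s5.png",cv2.resize(a,None,fx=3,fy=3,interpolation=cv2.INTER_CUBIC))
o=get_obs();print(o['tool_pos'],o['tool_rot'],o['clock'],o['grip_width'],np.round(o['contact_force'],1),np.round(o['joint_pos'],2))
E
python3 plan.py 0.5207 -0.2306 0.26 1.436 0 3 m
```

```text
[0.59120464 0.25910552 0.25750087] [ 7.51833496e-01  6.59350487e-01 -1.77436685e-03  4.25861849e-04] 11.9 0.2737417673266201 [-0.6  0.  -1.9] [-0.2   0.43 -0.43  1.55  0.19  1.21 -0.79]
per row mm 32.984079856489075 rad 0.00035666689386940797
[[0.0, -33.0, -0.4, -0.1, -0.0, 0.0, 0.0], [0.0, -66.0, -0.8, -0.1, -0.0, 0.0, 0.001], [0.0, -98.9, -1.2, -0.2, -0.0, 0.001, 0.001], [0.0, -131.9, -1.6, -0.2, -0.0, 0.001, 0.001], [0.0, -164.9, -2.0, -0.3, -0.001, 0.001, 0.001]]
[[0.0, -33.0, -0.4, -0.1, 0.0, 0.0, 0.001], [0.0, -66.0, -0.7, -0.2, 0.0, 0.001, 0.001], [0.0, -99.0, -1.1, -0.3, 0.0, 0.001, 0.001], [0.0, -131.9, -1.5, -0.4, -0.0, 0.001, 0.001], [0.0, -164.9, -1.8, -0.5, -0.0, 0.001, 0.002]]
[[0.0, -33.0, -0.3, -0.1, -0.0, 0.0, -0.0], [0.0, -66.0, -0.6, -0.2, -0.0, 0.001, 0.0], [0.0, -99.0, -0.9, -0.3, -0.0, 0.001, 0.0], [0.0, -131.9, -1.2, -0.5, -0.001, 0.001, 0.001], [0.0, -164.9, -1.5, -0.6, -0.001, 0.001, 0.001]]
```

View pics/s5.png

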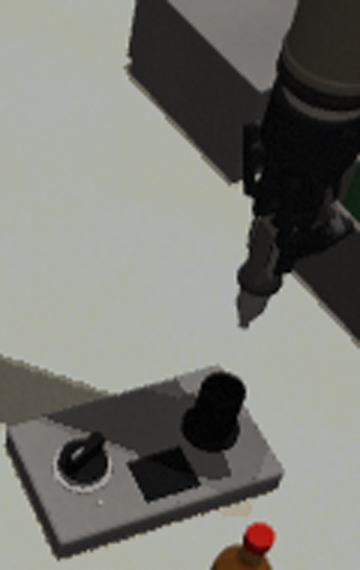

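>>> {"api": "carry_out", "payload": {"deltas": [[0.0,-33,-0.4,0,0,0,0],[0.0,-66,-0.8,0,0,0,0],[0.0,-99,-1.2,0,0,0,0],[0.0,-132,-1.6,0,0,0,0],[0.0,-165,-2,0,0,0,0]]}}

```text
clock: 12.4
tool_pos: [0.5675, 0.0947, 0.2581]
tool_rot: [0.752, 0.659, -0.001, 0.0]
contact_force: [0.7, -0.8, -0.6]
grip_width: 0.274
```

>>> {"api": "carry_out", "payload": {"deltas": [[0.0,-33,-0.4,0,0,0,0],[0.0,-66,-0.8,0,0,0,0],[0.0,-99,-1.1,0,0,0,0],[0.0,-132,-1.5,0,0,0,0],[0.0,-165,-1.8,0,0,0,0]]}}

```text
clock: 12.9
tool_pos: [0.5441, -0.0684, 0.2585]
tool_rot: [0.752, 0.659, -0.001, 0.0]
contact_force: [0.1, -1.2, -1.5]
grip_width: 0.271
```

>>> {"api": "carry_out", "payload": {"deltas": [[0.0,-40,-0.4,0,0,0,0],[0.0,-80,-0.8,0,0,0,0],[0.0,-120,-1.1,0,0,0,0],[0.0,-150,-1.5,0,0,0,0],[0.0,-165,-1.5,0,0,0,0]]}}

```text
clock: 13.4
tool_pos: [0.5205, -0.2338, 0.2587]
tool_rot: [0.753, 0.658, -0.001, 0.0]
contact_force: [-0.0, -0.5, -1.8]
grip_width: 0.274
```

```bash
cat > look.py <<'E'
from h import *
import sys
k=sys.argv[1]
for n in("scene","top"): cv2.imwrite(f"pics/{n}{k}.png",camera(n)[:,:,::-1])
for i in range(3): camera("top")
x0,y0,x1,y1=190,120,300,240
a=cv2.imread(f"pics/scene{k}.png")[y0:y1,x0:x1];a=cv2.resize(a,None,fx=5,fy=5,interpolation=cv2.INTER_CUBIC)
o=get_obs();P=np.array(o['tool_pos']);Q=R.from_quat(o['tool_rot'])
print(P,'tilt',np.degrees(np.arccos(-Q.as_matrix()[2,2])),'yaw',2*np.arctan2(o['tool_rot'][1],o['tool_rot'][0]),o['clock'],o['grip_width'],np.round(o['contact_force'],1))
tip=P+[0,0,-.0595]
for X,c in((tip,(0,0,255)),([P[0],P[1],.095],(255,0,255)),([.5207,-.2306,.095],(0,255,0))):
    u=(proj('scene',X)[0]-[x0,y0]+.5)*5; print(u); cv2.circle(a,tuple(u.astype(int)),4,c,1)
cv2.imwrite(f"pics/l{k}.png",a)
E
python3 look.py 6
```

```text
[ 0.52274455 -0.22789805  0.2596158 ] tilt 0.02010657763982282 yaw 1.4427760816584114 13.65 0.271566860838798 [ 0.5 -0.  -1.5]
[227.43961392 392.36446975]
[263.235934   494.12533809]
[257.22838569 493.23068589]
```

View pics/l6.png

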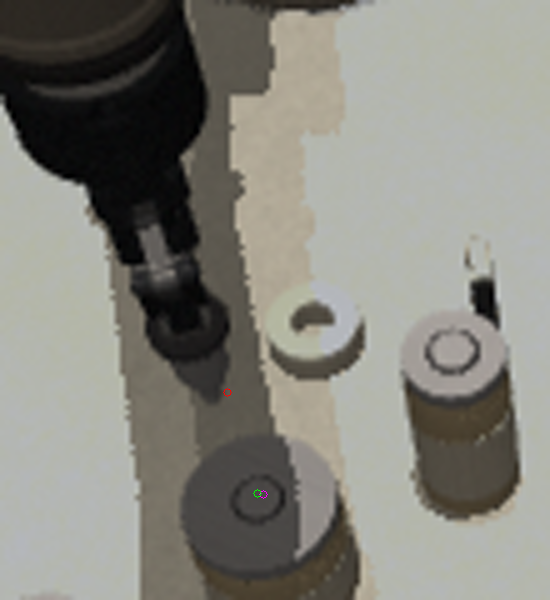

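View pics/top6.png

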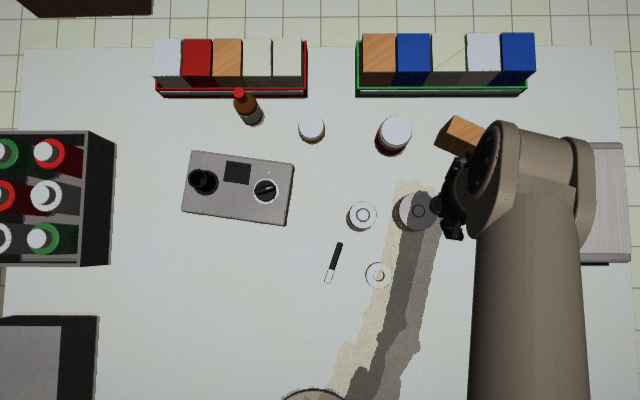

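```bash
python3 look.py 7; python3 look.py 8
```

```text
[ 0.52254509 -0.22925781  0.26006042] tilt 0.09712363622018967 yaw 1.4417011752265843 13.9 0.2764818793826717 [-0.8 -0.3 -1.9]
[224.55401303 392.66186434]
[260.77154981 494.85289437]
[257.22838569 493.23068589]
[ 0.5222148  -0.23034862  0.26000104] tilt 0.10656092533076776 yaw 1.4399815170784789 14.15 0.2792592485547227 [-0.1 -0.8 -1.5]
[222.27116051 393.08645794]
[258.67895255 495.19486052]
[257.22838569 493.23068589]
```

View pics/l8.png

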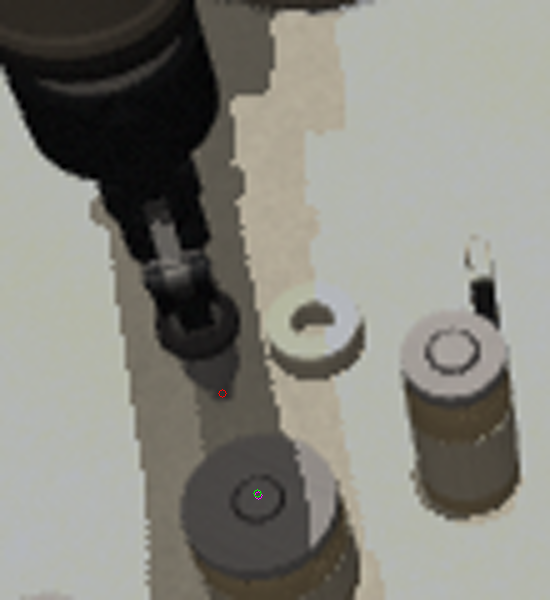

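View pics/scene8.png

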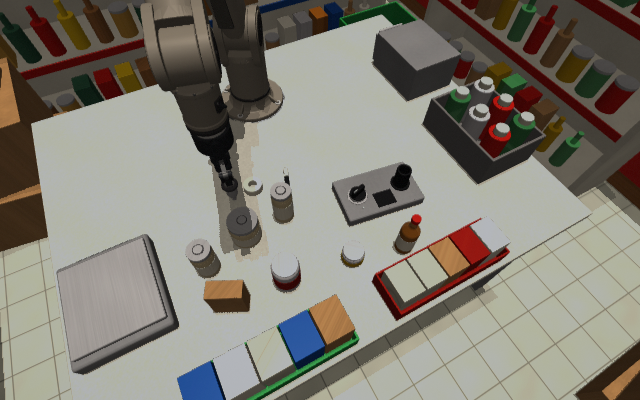

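>>> {"api": "carry_out", "payload": {"deltas": [[0.0,0,-1,20,0,0,0],[0.0,0,-1,40,0,0,0],[0.0,0,-1,60,0,0,0],[0.0,0,-1,75,0,0,0],[0.0,0,-1,85,0,0,0]]}}

```text
clock: 14.65
tool_pos: [0.5207, -0.2304, 0.1737]
tool_rot: [0.752, 0.659, -0.001, 0.0]
contact_force: [-0.5, 0.7, -1.4]
grip_width: 0.275
```

>>> {"api": "carry_out", "payload": {"deltas": [[0.0,0,0,5,0,0,0],[0.0,0,0,10,0,0,0],[0.0,0,0,14,0,0,0],[0.0,0,0,14,0,0,0],[0.0,0,0,14,0,0,0]]}}

```text
clock: 15.15
tool_pos: [0.5215, -0.2306, 0.1614]
tool_rot: [0.752, 0.659, -0.0, 0.001]
contact_force: [0.4, 0.9, -1.1]
grip_width: 0.277
```

```bash
python3 look.py 9
```

```text
[ 0.52141206 -0.23057254  0.16124529] tilt 0.12357001336051181 yaw 1.4397547246978277 15.4 0.27128799052181823 [-0.3  0.2 -1.1]
[255.61980508 488.24352018]
[257.75451755 494.22109303]
[257.22838569 493.23068589]
```

View pics/l9.png

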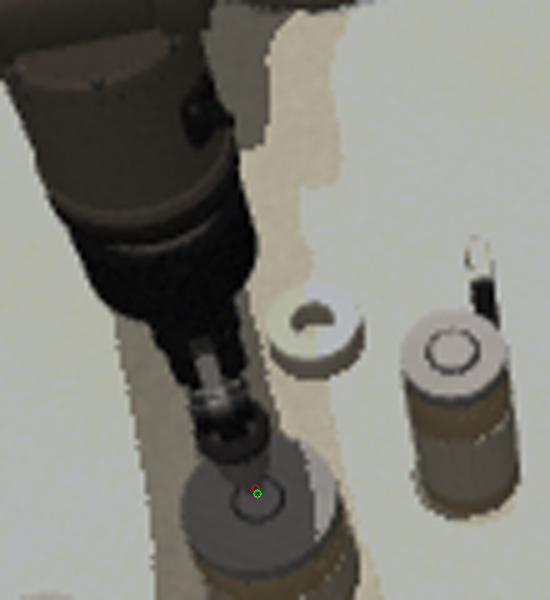

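>>> {"api": "carry_out", "payload": {"deltas": [[0.0,0,0,2,0,0,0],[0.0,0,0,4,0,0,0],[0.0,0,0,6,0,0,0],[0.0,0,0,8,0,0,0],[0.0,0,0,8,0,0,0]]}}

```text
clock: 15.9
tool_pos: [0.5212, -0.2305, 0.1528]
tool_rot: [0.752, 0.659, -0.0, 0.001]
contact_force: [-2.3, 1.0, -0.0]
grip_width: 0.274
```

Run:
```python
from h import *
f=[]
for i in range(4): camera("top"); o=get_obs(); f.append(o['contact_force']+[] if isinstance(o['contact_force'],list) else list(o['contact_force']))
print(np.round(f,1),np.mean(f,0),o['tool_pos'])
```

```text
[[-0.  -0.7  0.3]
 [-0.3 -0.2  0.2]
 [-0.7 -0.  -0.8]
 [-0.7  0.4  0.1]] [-0.41309797 -0.12826217 -0.06608569] [ 0.52117649 -0.23055071  0.1530909 ]
```

>>> {"api": "carry_out", "payload": {"deltas": [[0.0,0,0,1,0,0,0],[0.0,0,0,2,0,0,0],[0.0,0,0,3,0,0,0],[0.0,0,0,4,0,0,0],[0.0,0,0,5,0,0,0]]}}

```text
clock: 16.6
tool_pos: [0.5212, -0.2306, 0.148]
tool_rot: [0.752, 0.659, -0.0, 0.001]
contact_force: [-1.4, 0.9, 2.9]
grip_width: 0.277
```

>>> {"api": "carry_out", "payload": {"deltas": [[0.0,0,0,0,0,0,0],[0.0,0,0,0,0,0,0],[0.0,0,0,0,0,0,0],[0.0,0,0,0,0,0,0],[0.0,0,0,0,0,0,0]]}}

```text
clock: 17.1
tool_pos: [0.5212, -0.2306, 0.148]
tool_rot: [0.752, 0.659, -0.0, 0.001]
contact_force: [-1.2, 0.8, 2.1]
grip_width: 0.27
```

Run:
```python
from h import *
f=[]
for i in range(6): im=camera("scene"); o=get_obs(); f.append(list(o['contact_force']))
print(np.mean(f,0),o['tool_pos'],o['grip_width'])
cv2.imwrite("pics/scene10.png",im[:,:,::-1]); crop("pics/scene10.png","pics/z10.png",180,140,300,240,6)
cv2.imwrite("pics/top10.png",camera("top")[:,:,::-1])
```

```text
[-1.29901843  0.56549049  2.57216537] [ 0.52123653 -0.23056379  0.1479446 ] 0.27633350055935074
```

View pics/z10.png

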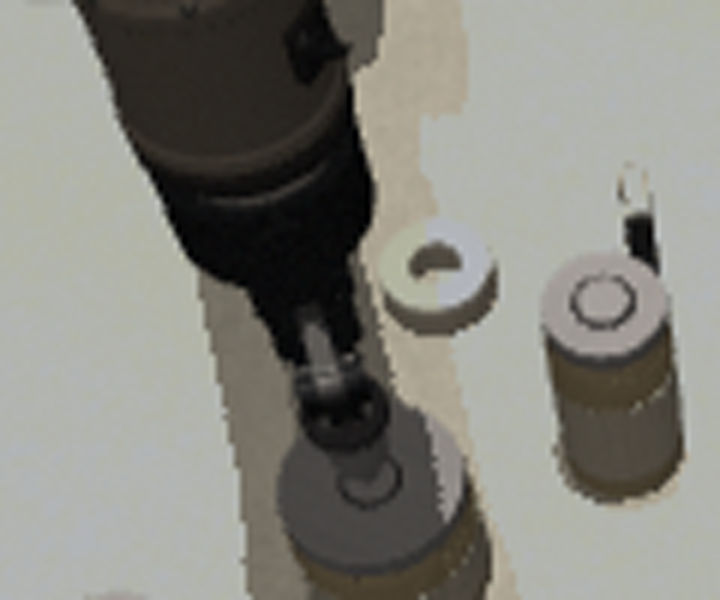

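View pics/top10.png

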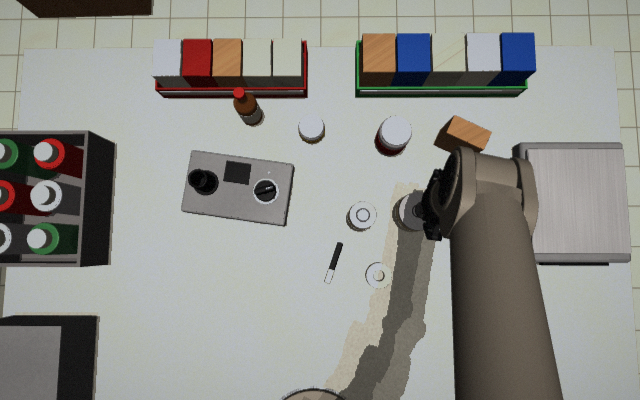

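Run:
```python
from h import *
from est import p,tf
im=cv2.imread('pics/top10.png')[172:207,248:283]; im=cv2.resize(im,None,fx=16,fy=16,interpolation=cv2.INTER_CUBIC)
for a,c in((1.15,(0,255,0)),(.95,(0,0,255))):
    M=np.array([[np.cos(-a),-np.sin(-a)],[np.sin(-a),np.cos(-a)]])
    L=np.array([[.023,.0065],[.023,-.0065],[-.023,-.0065],[-.023,.0065]])@M.T+[0,-.07]
    q=((proj('top',tf(p,L,.075))-[248,172]+.5)*16).astype(int); cv2.polylines(im,[q.reshape(-1,1,2)],True,c,1)
cv2.imwrite('pics/k10.png',im)
```

```text
(no output)
```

View pics/k10.png

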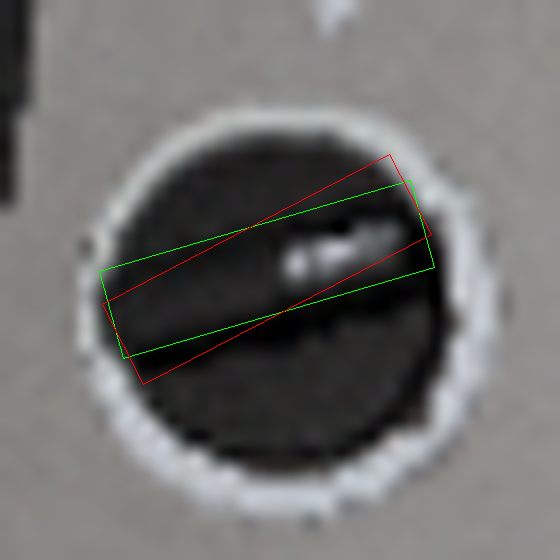

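The knob lines up with the 1.15 rad outline and is up, and the probe is centred on the button at about 4 N. I'm handing the job in.

```bash
python3 -c "
from cell import *
print(sign_off())"
```

```text
the job is handed in; nothing more can be done
None
```

The lid tester is set to test, and the probe is held upright on the wide jar's button. I handed the job in at about 17.5 s; no verdict is reported.

**Selector:** I pressed the knob about 7 mm, to its bottom stop, turned it about 1.16 rad clockwise and let it spring up. The final top view matches the 1.15 rad outline. That it is up I take from the hand rising 7 mm while still gripping the knob.

**Probe:** I gripped the handle (opening about 0.275, squeeze set to 50 N) and lifted it about 150 mm out of the dock. I then carried it over the other goods and lowered it onto the button. The arm read 0.521, -0.231 m, within about 1 mm of the button as measured from the top camera. The tool was tilted about 0.1° when last checked, just above the button.

**Press:** The force reading puts about 4 N on the lid and the tip about 7 mm in, slightly past half-way but inside the 2–10.5 mm limit. In the last pictures the jar was standing where it started and the goods I could see had not moved; the arm hid the slim jar from above and I did not measure either.

**What disagreed:**
- **Reported tool height:** The real fingertips are about 23 mm higher than the reported tool position. The first grasp therefore closed above the knob and pressed it only 2–4 mm, without turning it. I corrected for this from the images and the contact force before continuing.
- **Scene camera:** It reads about 1 pixel off the top camera vertically.

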